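Roll down the glued veneer

ROBOT

A 6-joint arm with a two-finger parallel gripper is mounted at the origin on the work surface; the furniture and walls round the work are solid. World frame = base frame: x ahead of the robot, y to its left, z up, the work surface at z = 0. Lengths are in m, angles in rad, forces in N, time in s.
With the tool pointing down it reaches from about 0.425 to 0.95 m from the base axis. Payload 3.5 kg.
Tool frame: the origin (TCP) lies midway between the tips of the shut fingers; the grasp point (between the pads) lies 19 mm behind it; z points along the fingers, y is the line along which they close (so a half turn about z gives the same grasp; the last joint's range is limited). The gripper opens to 85 mm and grips with 20 to 120 N. Pads are 22 mm wide; open, the fingers measure 114 mm over their backs; the gripper's body (76 mm by 85 mm) begins 54 mm behind the grasp point. The pads swing forward as they close: fully open they stand 13 mm farther back than shut.
Start: joints at [-0.867, 0.286, 1.577, -0, 1.279, -0.15], TCP at [0.509, -0.444, 0.231] pointing down, gripper open.
Joint ranges: [-2.77, 2.77], [-0.9, 2.22], [0.21, 2.48], [-1.53, 4.67], [0.24, 2.81], [-2.84, 2.84]. Speed limits (rad/s): [2.79, 2.79, 3.14, 3.14, 3.14, 3.14].

INTERFACE

Orientations are given as a unit quaternion [w, x, y, z].
In Python, from workcell import bot, snapshot, models gives the robot as it stands.
- The arm moves only by the shell command python3 -m pendant 'ROWS' [OPENING]. ROWS is JSON, a list that holds one entry, the list of rows, each a list of 6 numbers: the shift along the world's x, y, z in mm, then the turn, a rotation vector about the world's x, y, z in degrees. In form: [[[x, y, z, wx, wy, wz], ...]]. A call has 1 to 10 rows; each row is the pose to reach, as a shift and turn from the pose commanded when the call began; what a row does not reach only later rows make up. A row lasts 1/8 s, in which the tool goes at most 62.5 mm and 10.7 degrees, less where a joint would pass 70% of its speed; a pose out of reach is approached as far as the arm can. A call with a gripper value outside its range is refused whole. OPENING is the closure, from 0 (fully open) to 1 (shut), set as the call begins (- or left out, the last holds). The fingers move at their own pace and stop on an object; the grip force is fixed at half the most. Time passes only in rows, so rows that repeat a pose let the fingers close. It gives the time, the measured TCP pose, the force, the opening and the grip force at its end, in the units of the state.
- bot.read_state(): the state, without advancing time (a new reading comes with each control period).
- snapshot(name): name is "side" or "top" or "wrist"; returns a dict with "img" (400x640x3 uint8, red, green, blue), "depth" (400x640 float32, m along the optical axis (not along the pixel's ray), 0 where there is no reading), "fx", "fy", "cx", "cy" (pixels), "R" (3x3) and "t" (3): a world point X has camera coordinates R X + t. Camera axes: x right, y down, z forward; pixel columns grow to the right and rows downward; lengths in m; the calibration is good to about 2 mm. A picture is of the moment at which its call begins.
- bot.finish_job(): hands the job in; it is judged then, once.
Trained networks look in a picture, given as the dict that the camera call returned (one of the last four; its "shot" number tells which), for a name from the list of things; names that differ only in an ending like _2 or _b are one class to them, and where a whole thing is asked for, a point or a joint stands for the part that bears it (a point fixed in the world has none). Each returns a list of dicts, best first, with "confidence" (0 to 1); they miss things now and then, are a little off and sometimes report something else, mostly with a low value. They report only what shows in the picture. A call takes as long as a camera call.
- models.trace(thing, picture): "mask" (400x640 bool, what is visible of it).
- models.pinpoint(thing, picture): "xyz" ([x, y, z] in m, in the coordinates of the camera as it stood for that picture, good to about 4 mm: a listed point, or the origin of a listed thing).
The state is a dict: "t": time; "joints": joint angles; "joint_vel": joint speeds; "effort": joint torques, N m; "tool_pos": TCP position; "eef_rot": TCP orientation; "ft_force": force on the tool from outside, world axes, zero at the start; "ft_torque": the same for the moment, N m; "finger_gap": finger opening in m; "finger_force": force on a finger pad.
Only numpy, scipy, OpenCV 4.12 (cv2) and the standard library are available. Lean on these libraries where they do the work, as an engineer would, in place of code of your own. Each camera call takes 0.05 s, during which the arm holds its last target. There are 200 camera calls.

TASK

A veneer patch has just been glued to the plywood board. With your fingertips on top of the black rubber roller, push it so that it rolls (not slides) steadily along the board over the patch, and stop it over the strip of blue tape, lying lengthwise along the strip. Do not grip or lift the roller, shove it from low down behind, or flick it off to run by itself; let go of it at the end and leave the other things where they are.

Things in the scene. Friction and masses are not known exactly. Their poses are not given: they have to be found in the camera images.
- roller: loose black rubber roller, a cylinder 60 mm in diameter, 120 mm long (steel spindle stubs stick out 11 mm at its ends), 0.3 to 0.6 kg, lying on the board. Origin at its middle on the axis, 30 mm above the board (its top: 60 mm); y along the axis. A red line along the sleeve, on top at the start (its own +z), turns with it. Rubber grips well; let go at rest it stays, let go moving it runs on
- board: plywood board fixed to the bench, 300 x 150 x 12 mm; origin at the centre of its underside; x runs along its length towards the blue strip. The roller starts across the board, within 5 degrees of square. The dark veneer patch, 68 x 128 mm, flush, is centred 30 mm along +x. Under a fingertip that moves over its top without slipping, the roller goes half as far as the fingertip
- band (a point): centre of the blue tape strip on the board's top face: strip 40 mm wide along the board's x, 150 mm long across the board, flush with the top; axes as the board's. It lies 95 mm along +x from the board's centre, and 110 to 150 mm from the roller's start
- mug: white mug, 86 mm tall, a bystander
- box_wood: wooden box, 90 x 121 x 71 mm tall, a bystander
- offcut_1: wood offcut, 45 x 90 x 22 mm tall, a bystander

How it is judged:
On the way:
1. the roller has rolled over so far that its red line faces downward (more than 115 degrees from straight up) (angle between roller's own z axis and vertical above 2 rad).
At the end, for the whole second after the job is handed in: the roller lies at rest on the board, its axis within 18 mm of the middle line of the blue strip, within 40 mm of centred across the board, and within 0.25 rad of parallel to the strip (x of roller in the frame of band between -0.018 and 0.018 m and y of roller in the frame of band between -0.04 and 0.04 m and z of roller in the frame of band between 0.026 and 0.034 m and angle between the y axis of roller and the y axis of board, either way round below 0.25 rad and linear speed of roller below 0.01 m/s and angular speed of roller below 0.3 rad/s); the robot touches nothing.
It fails at once if the roller is lifted: its axis rises 8 mm or more above where it rolls, or leaves the board (z of roller in the frame of board above 0.05 m or z of roller in the frame of board below 0.032 m).
It fails at once if the roller is pushed low down instead of on its top: the fingers press it while the grasp point (19 mm behind the fingertips) is below the height of its top (contact force between the fingers and roller above 0.5 N and height (world z) of the grasp point below 0.07 m).
It fails at once if the roller is flicked: it travels faster than 0.25 m/s (linear speed of roller above 0.25 m/s).
It fails at once if a bystander is moved by more than 20 mm (distance of any of mug, box_wood, offcut_1 from where it was at the start of the episode above 0.02 m).
It also fails if it takes over 72 s, if anything falls off the work surface, if the arm or the gripper's body presses on something with over 40 N, if the wrist force passes 120 N, or if a joint passes its speed limit or range.

## Working session

There is one attempt and no reset: what is moved stays moved. The work goes in short steps, Python scripts to look and compute and a shell command to move; the robot and the scene stay as the last step left them, time stands still between calls to the robot, and variables do not carry over. Pictures are saved under pics/ and viewed, at most 10 in all, crops included, and the job is handed in when it is done.

```bash
mkdir -p pics; cat > h.py <<'E'
import numpy as np,cv2
from workcell import bot,snapshot,models
def world(s,p): return np.array(s["R"]).T@(np.array(p)-np.array(s["t"]))
def cloud(s,m):
    v,u=np.nonzero(m&(s["depth"]>0)); d=s["depth"][v,u]
    P=np.c_[(u-s["cx"])/s["fx"]*d,(v-s["cy"])/s["fy"]*d,d]
    return (P-np.array(s["t"]))@np.array(s["R"])
E
python3 - <<'E'
from h import *
np.set_printoptions(precision=4,suppress=True)
for c in ["top","side"]:
    s=snapshot(c); cv2.imwrite(f"pics/{c}0.png",s["img"][:,:,::-1])
    for n in ["roller","board","band","mug","box_wood","offcut_1"]:
        r=models.pinpoint(n,s)
        if r: print(c,n,world(s,r[0]["xyz"]),r[0]["confidence"])
    for n in ["roller","board"]:
        r=models.trace(n,s)
        if r:
            m=r[0]["mask"]; P=cloud(s,m)
            if n=="roller": P=P[P[:,2]>.05]
            else: P=P[abs(P[:,2]-.012)<.006]
            print(c,n,len(P),P.mean(0),cv2.minAreaRect(P[:,:2].astype(np.float32)))
print(bot.read_state())
E
```

```text
top roller [0.4655 0.0712 0.0352] 0.55
top board [0.4679 0.1011 0.0021] 0.78
top band [0.4822 0.2002 0.0119] 0.66
top mug [ 0.7004  0.2166 -0.0003] 0.72
top box_wood [ 0.4023 -0.2447  0.0005] 0.79
top offcut_1 [ 0.5137 -0.1635 -0.002 ] 0.85
top roller 949 [0.4669 0.0742 0.0658] ((0.4673764109611511, 0.07518741488456726), (0.05723521113395691, 0.12631767988204956), 81.7555160522461)
top board 4391 [0.4733 0.1097 0.0115] ((0.47255975008010864, 0.10425242781639099), (0.2995547950267792, 0.14964145421981812), 84.82988739013672)
side roller [0.4658 0.0779 0.0428] 0.56
side board [ 0.472   0.1064 -0.0001] 0.91
side band [0.4803 0.1974 0.0122] 0.78
side mug [ 0.6995  0.2166 -0.0046] 0.81
side offcut_1 [ 0.5156 -0.1609 -0.0041] 0.87
side roller 1624 [0.4659 0.0834 0.0659] ((0.4659089148044586, 0.07745222747325897), (0.0574532113969326, 0.12573502957820892), 82.56993865966797)
side board 7956 [0.4735 0.1315 0.0121] ((0.47156763076782227, 0.10546156764030457), (0.3006618618965149, 0.14989706873893738), 84.45520782470703)
{'t': 0.9, 'joints': array([-0.867 ,  0.2862,  1.5767,  0.    ,  1.2786, -0.15  ]), 'joint_vel': array([ 0.0014,  0.002 , -0.0002,  0.0008, -0.0019,  0.002 ]), 'effort': array([  0.0007, -40.5961, -29.2944,  -0.0001,   0.0005,   0.    ]), 'tool_pos': array([ 0.5088, -0.4435,  0.2314]), 'eef_rot': array([0.    , 0.9103, 0.4141, 0.    ]), 'ft_force': array([-0.3323, -0.7473,  1.0415]), 'ft_torque': array([ 0.0296,  0.005 , -0.0581]), 'finger_force': 0.0, 'finger_gap': 0.08536614665332445}
```

View pics/top0.png

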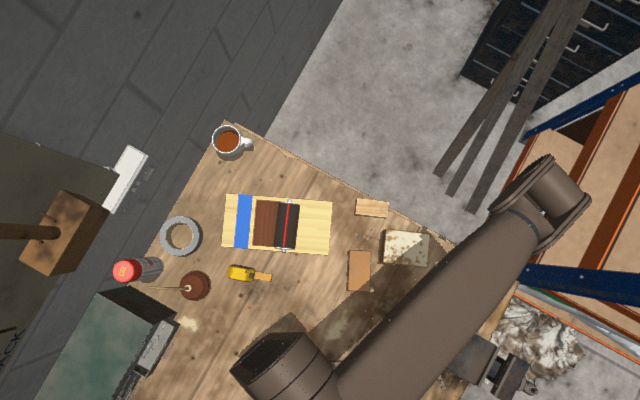

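View pics/side0.png

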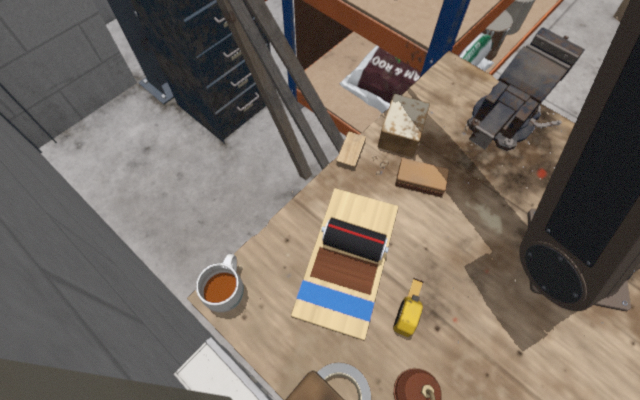

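```bash
python3 -m pendant '[[[-4,55,0,0,0,4],[-9,110,0,0,0,8],[-14,165,0,0,0,12],[-19,220,0,0,0,16],[-23,275,0,0,0,20],[-28,330,0,0,0,24],[-33,385,0,0,0,28],[-38,440,0,0,0,32],[-43,510,-50,0,0,33],[-43,510,-90,0,0,33]]]' 0.5; python3 -m pendant '[[[0,0,0,0,0,0],[0,0,0,0,0,0]]]'
python3 - <<'E'
from h import *
np.set_printoptions(precision=4,suppress=True)
s=snapshot("side");cv2.imwrite("pics/side1.png",s["img"][:,:,::-1])
s=snapshot("wrist");cv2.imwrite("pics/w1.png",s["img"][:,:,::-1])
r=models.pinpoint("roller",s)
if r: print(world(s,r[0]["xyz"]),r[0]["confidence"])
r=models.trace("roller",s)
if r:
    P=cloud(s,r[0]["mask"]);P=P[(P[:,2]>.055)&(P[:,2]<.08)];print(cv2.minAreaRect(P[:,:2].astype(np.float32)),np.percentile(P[:,2],98))
print(bot.read_state()["joints"])
E
```

```text
t: 2.15
tool_pos: [0.4673, 0.0687, 0.1428]
eef_rot: [0.002, 0.754, 0.657, 0.003]
ft_force: [1.0, -0.4, -1.1]
finger_gap: 0.0425
finger_force: 0.0
t: 2.4
tool_pos: [0.467, 0.0659, 0.143]
eef_rot: [0.001, 0.755, 0.655, 0.001]
ft_force: [0.3, 0.4, 0.2]
finger_gap: 0.0426
finger_force: 0.0
[0.4614 0.0793 0.0411] 0.86
((0.46622568368911743, 0.07752478867769241), (0.054110605269670486, 0.12585143744945526), 82.65129852294922) 0.07300233788263408
[-0.0762 -0.078   2.1416 -0.0002  1.0736  0.0665]
```

View pics/w1.png

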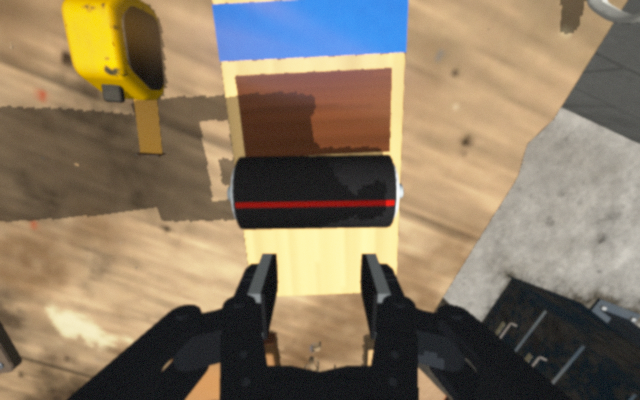

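View pics/side1.png

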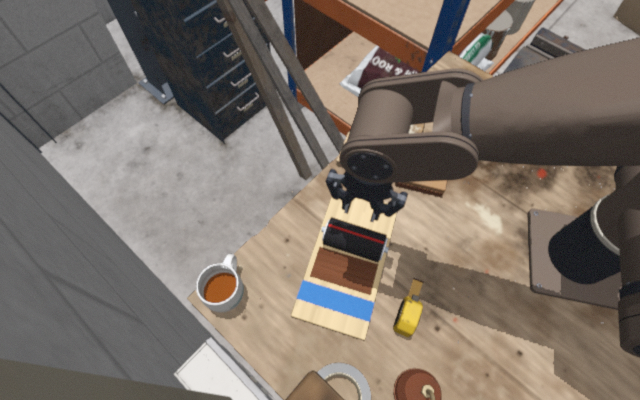

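```bash
python3 -m pendant '[[[0,1,-20,0,0,0],[0,3,-45,0,0,0],[0,3,-62,0,0,0],[0,3,-68,0,0,0],[0,3,-69,0,0,0],[0,3,-70,0,0,0],[0,3,-70,0,0,0]]]'; python3 -m pendant '[[[0,0,-1,0,0,0],[0,0,-2,0,0,0]]]';python3 -m pendant '[[[0,0,-1,0,0,0],[0,0,-2,0,0,0]]]'
```

```text
t: 3.48
tool_pos: [0.4663, 0.0695, 0.0719]
eef_rot: [0.0, 0.755, 0.656, 0.0]
ft_force: [-0.5, 0.7, 0.4]
finger_gap: 0.0428
finger_force: 0.0
t: 3.72
tool_pos: [0.4661, 0.0695, 0.07]
eef_rot: [0.0, 0.755, 0.656, 0.0]
ft_force: [-1.3, 0.1, 7.3]
finger_gap: 0.0425
finger_force: 3.6
t: 3.98
tool_pos: [0.4663, 0.0696, 0.0698]
eef_rot: [-0.001, 0.755, 0.656, -0.0]
ft_force: [-8.1, 0.0, 19.7]
finger_gap: 0.0427
finger_force: 9.5
```

```bash
python3 -m pendant '[[[0,3,0,0,0,0],[1,8,0,0,0,0],[2,14,0,0,0,0],[2,20,0,0,0,0],[3,26,0,0,0,0],[3,31,0,0,0,0],[4,34,0,0,0,0],[4,36,0,0,0,0],[4,36,0,0,0,0],[4,36,0,0,0,0]]]'
python3 - <<'E'
from h import *
for c in ["wrist"]:
    s=snapshot(c)
    r=models.trace("roller",s)
    if r:
        P=cloud(s,r[0]["mask"]);P=P[(P[:,2]>.055)&(P[:,2]<.08)];print(cv2.minAreaRect(P[:,:2].astype(np.float32)),np.percentile(P[:,2],98))
E
```

```text
t: 5.22
tool_pos: [0.4709, 0.106, 0.0694]
eef_rot: [0.0, 0.755, 0.656, 0.001]
ft_force: [-3.3, 1.4, 10.8]
finger_gap: 0.0427
finger_force: 5.2
((0.46846529841423035, 0.09678120166063309), (0.05297822505235672, 0.12631022930145264), 82.5984115600586) 0.0724696551230216
```

```bash
python3 -m pendant '[[[0,0,3,0,0,0],[0,0,12,0,0,0],[-1,-10,12,0,0,0],[-2,-19,10,0,0,0],[-2,-19,5,0,0,0],[-2,-19,2,0,0,0],[-2,-19,0,0,0,0],[-2,-19,-1,0,0,0],[-2,-19,-1,0,0,0]]]'
python3 -m pendant '[[[0,3,0,0,0,0],[1,8,0,0,0,0],[2,14,0,0,0,0],[2,20,0,0,0,0],[3,26,0,0,0,0],[4,32,0,0,0,0],[4,37,0,0,0,0],[5,40,0,0,0,0],[5,41,0,0,0,0],[5,41,0,0,0,0]]]'
cat > m.py <<'E'
from h import *
s=snapshot("wrist")
r=models.trace("roller",s)
if r:
    P=cloud(s,r[0]["mask"]);P=P[(P[:,2]>.055)&(P[:,2]<.08)];print(cv2.minAreaRect(P[:,:2].astype(np.float32)),np.percentile(P[:,2],98))
E
python3 m.py
```

```text
t: 6.45
tool_pos: [0.4678, 0.087, 0.0697]
eef_rot: [-0.001, 0.755, 0.656, -0.001]
ft_force: [-12.7, 0.4, 23.4]
finger_gap: 0.0427
finger_force: 11.9
t: 7.7
tool_pos: [0.4732, 0.1288, 0.069]
eef_rot: [-0.001, 0.755, 0.655, 0.0]
ft_force: [-7.9, 2.4, 17.7]
finger_gap: 0.0427
finger_force: 8.9
((0.47133541107177734, 0.11878640204668045), (0.05150472745299339, 0.126329705119133), 82.69422149658203) 0.07239565379800468
```

```bash
python3 -m pendant '[[[0,0,3,0,0,0],[0,0,12,0,0,0],[-1,-10,12,0,0,0],[-2,-20,10,0,0,0],[-2,-20,5,0,0,0],[-2,-20,2,0,0,0],[-2,-20,0,0,0,0],[-2,-20,0,0,0,0]]]'
python3 -m pendant '[[[0,3,0,0,0,0],[1,8,0,0,0,0],[2,14,0,0,0,0],[2,20,0,0,0,0],[3,26,0,0,0,0],[4,32,0,0,0,0],[4,37,0,0,0,0],[5,40,0,0,0,0],[5,41,0,0,0,0],[5,41,0,0,0,0]]]'
python3 m.py
```

```text
t: 8.8
tool_pos: [0.4711, 0.1079, 0.0697]
eef_rot: [-0.001, 0.755, 0.656, -0.001]
ft_force: [-10.3, 0.6, 23.2]
finger_gap: 0.0425
finger_force: 11.6
t: 10.05
tool_pos: [0.4764, 0.1497, 0.0691]
eef_rot: [-0.001, 0.755, 0.655, 0.0]
ft_force: [-7.0, 2.6, 16.9]
finger_gap: 0.0426
finger_force: 8.7
((0.47414153814315796, 0.14120233058929443), (0.049680501222610474, 0.12635554373264313), 82.79605865478516) 0.07240189746663112
```

```bash
python3 -m pendant '[[[0,0,3,0,0,0],[0,0,12,0,0,0],[-1,-10,12,0,0,0],[-2,-20,10,0,0,0],[-2,-20,5,0,0,0],[-2,-20,2,0,0,0],[-2,-20,0,0,0,0],[-2,-20,0,0,0,0]]]'
python3 -m pendant '[[[0,3,0,0,0,0],[1,8,0,0,0,0],[2,14,0,0,0,0],[2,20,0,0,0,0],[3,26,0,0,0,0],[4,32,0,0,0,0],[4,37,0,0,0,0],[5,40,0,0,0,0],[5,41,0,0,0,0],[5,41,0,0,0,0]]]'
python3 m.py
```

```text
t: 11.15
tool_pos: [0.474, 0.129, 0.0696]
eef_rot: [-0.001, 0.755, 0.655, -0.001]
ft_force: [-10.3, -0.1, 22.8]
finger_gap: 0.0426
finger_force: 11.3
t: 12.4
tool_pos: [0.4794, 0.1708, 0.0691]
eef_rot: [-0.001, 0.755, 0.655, 0.001]
ft_force: [-7.1, 1.7, 17.3]
finger_gap: 0.0427
finger_force: 8.5
((0.4767254590988159, 0.16041387617588043), (0.053023435175418854, 0.12617433071136475), 82.68519592285156) 0.07247538360513815
```

```bash
python3 -m pendant '[[[0,0,3,0,0,0],[0,0,12,0,0,0],[-1,-10,12,0,0,0],[-2,-20,10,0,0,0],[-2,-20,5,0,0,0],[-2,-20,2,0,0,0],[-2,-20,0,0,0,0],[-2,-20,0,0,0,0]]]'
python3 -m pendant '[[[0,3,0,0,0,0],[1,8,0,0,0,0],[2,14,0,0,0,0],[2,20,0,0,0,0],[3,26,0,0,0,0],[4,32,0,0,0,0],[4,37,0,0,0,0],[5,39,0,0,0,0],[5,40,0,0,0,0],[5,40,0,0,0,0]]]'
python3 -m pendant '[[[0,0,3,0,0,0],[0,0,12,0,0,0],[-1,-10,12,0,0,0],[-2,-20,10,0,0,0],[-2,-20,5,0,0,0],[-2,-20,2,0,0,0],[-2,-20,0,0,0,0],[-2,-20,0,0,0,0]]]'
python3 m.py
```

```text
t: 13.5
tool_pos: [0.4771, 0.1501, 0.0697]
eef_rot: [-0.001, 0.755, 0.655, -0.001]
ft_force: [-9.8, 0.3, 22.4]
finger_gap: 0.0425
finger_force: 11.0
t: 14.75
tool_pos: [0.4823, 0.1909, 0.0693]
eef_rot: [-0.001, 0.755, 0.655, 0.001]
ft_force: [-7.6, 2.1, 17.3]
finger_gap: 0.0428
finger_force: 8.7
t: 15.75
tool_pos: [0.4801, 0.1702, 0.0696]
eef_rot: [-0.001, 0.755, 0.655, -0.001]
ft_force: [-8.5, -0.3, 21.4]
finger_gap: 0.0428
finger_force: 10.5
((0.4793417751789093, 0.18162955343723297), (0.05222155526280403, 0.1262385994195938), 82.55078887939453) 0.0725611329669026
```

Remaining 18–19 mm of roll: final stroke of 36 mm, settle, then lift gently.

```bash
python3 -m pendant '[[[0,3,0,0,0,0],[1,8,0,0,0,0],[2,14,0,0,0,0],[2,20,0,0,0,0],[3,25,0,0,0,0],[4,30,0,0,0,0],[4,34,0,0,0,0],[5,36,0,0,0,0],[5,36,0,0,0,0],[5,36,0,0,0,0]]]'
python3 -m pendant '[[[0,0,2,0,0,0],[0,0,5,0,0,0],[0,0,15,0,0,0],[0,-20,40,0,0,0],[0,-60,60,0,0,0],[0,-110,80,0,0,0],[0,-160,90,0,0,0],[0,-160,90,0,0,0],[0,-160,90,0,0,0],[0,-160,90,0,0,0]]]'
python3 - <<'E'
from h import *
s=snapshot("side");cv2.imwrite("pics/end.png",s["img"][:,:,::-1])
for c in ["side","wrist","top"]:
    s=snapshot(c)
    for n in ["roller","band"]:
        r=models.pinpoint(n,s)
        if r: print(c,n,world(s,r[0]["xyz"]),r[0]["confidence"])
    r=models.trace("roller",s)
    if r:
        P=cloud(s,r[0]["mask"]);P=P[(P[:,2]>.055)&(P[:,2]<.08)]
        if len(P)>50: print(c,cv2.minAreaRect(P[:,:2].astype(np.float32)))
E
```

```text
t: 17.1
tool_pos: [0.4848, 0.2071, 0.0696]
eef_rot: [-0.002, 0.755, 0.655, -0.0]
ft_force: [-9.7, 1.9, 19.9]
finger_gap: 0.0428
finger_force: 9.9
t: 18.35
tool_pos: [0.4844, 0.0464, 0.1557]
eef_rot: [-0.001, 0.755, 0.656, -0.0]
ft_force: [0.6, 0.4, 0.2]
finger_gap: 0.0425
finger_force: 0.0
side roller [0.47953234 0.20311868 0.04357448] 0.74
side band [0.47719239 0.20309954 0.0139263 ] 0.82
side ((0.48132893443107605, 0.19853374361991882), (0.055191077291965485, 0.1261470466852188), 83.46849060058594)
wrist ((0.4794441759586334, 0.18144285678863525), (0.022043023258447647, 0.1258726865053177), 81.95514678955078)
top roller [0.48274249 0.19172647 0.03347861] 0.97
top band [0.48276577 0.20201812 0.01348382] 0.87
top ((0.48245102167129517, 0.19463297724723816), (0.05610983818769455, 0.12540151178836823), 82.7402572631836)
```

View pics/end.png

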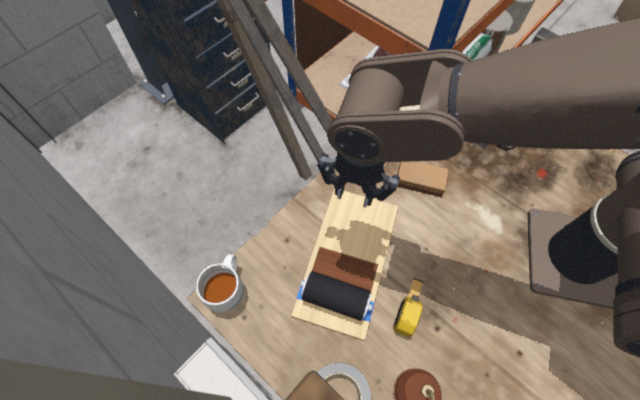

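The picture shows the roller lying along the blue strip at about (336, 296). It is roughly 3 mm short of the strip's middle line, and the arm is clear.

```bash
python3 -c "
from h import *
print(bot.finish_job())"
```

```text
the job is handed in; nothing more can be done
None
```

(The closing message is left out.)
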